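Fetch the glue pot from behind the bottles in the caddy

ROBOT

A 6-joint arm with a two-finger parallel gripper is mounted at the origin on a cart in front of the work surface, level with it; the furniture and walls round the work are solid. World frame = base frame: x ahead of the robot, y to its left, z up, the work surface at z = 0. Lengths are in mm, angles in rad, forces in N, time in s.
With the tool pointing down it reaches from about 275 to 1000 mm from the base axis. Payload 8.4 kg.
Tool frame: the origin (TCP) lies on the centre line of the jaws, within the pads' length; the fingertips stand 25 mm ahead of it and the grasp point (between the pads) lies 6 mm ahead of it; z points along the fingers, y is the line along which they close (so a half turn about z gives the same grasp; the last joint's range is limited). The gripper opens to 85 mm and grips with 20 to 120 N. Pads are 22 mm wide; open, the fingers measure 114 mm over their backs; the gripper's body (76 mm by 85 mm) begins 54 mm behind the grasp point. The pads swing forward as they close: fully open they stand 13 mm farther back than shut.
Start: joints at [1.317, 0.353, 1.633, -0, 1.155, -0.002], TCP at [155.716, 605.294, 256.281] pointing down, gripper open.
Joint ranges: [-2.63, 2.63], [-0.92, 2.1], [0.06, 2.66], [-1.3, 4.44], [0, 2.69], [-3.02, 3.02]. Speed limits (rad/s): [2.22, 2.22, 2.79, 3.14, 3.14, 3.14].

INTERFACE

Orientations are given as [roll, pitch, yaw] about the fixed x, y, z axes, in that order (R = Rz(yaw) Ry(pitch) Rx(roll)).
In Python, from rig import r gives the robot as it stands.
- The arm moves only by the shell command python3 -m jog 'ROWS' [FORCE]. ROWS is JSON, a list of rows, each a list of 3 entries, a list of its own where there are three numbers: the turn, a rotation vector about the tool's x, y, z in rad, then the shift along the tool's x, y, z in m, then the opening, from -1 (shut) to 1 (fully open). In form: [[[rx, ry, rz], [x, y, z], gripper], ...]. A call has 1 to 12 rows; each row shifts and turns the commanded pose from where the row before left it, along the tool's axes as they then stand; what a row does not reach is not made up. A row lasts 1/10 s, in which the tool goes at most 50 mm and 8.59 degrees, less where a joint would pass 70% of its speed; a pose out of reach is approached as far as the arm can. A call with a gripper value outside its range is refused whole. The fingers move at their own pace and stop on an object; FORCE is the grip in N (left out, the last holds). Time passes only in rows, so rows that do not move let the fingers close. It gives the time, the measured TCP pose, the force, the opening and the grip force at its end, in the units of the state.
- r.sense(): the state, without advancing time (a new reading comes with each control period).
- r.grab_frame(name): name is "scene" or "top"; returns the picture (480x640x3 uint8, red, green, blue); there is no depth.
- r.camera_params(name): a dict with "fx", "fy", "cx", "cy" (pixels), "rvec" (rotation vector, rad) and "tvec" (3), from world to camera coordinates, as OpenCV has them. Camera axes: x right, y down, z forward; pixel columns grow to the right and rows downward; lengths in mm; the calibration is good to about 2 mm. A picture is of the moment at which its call begins. camera_params takes no time and is no camera call.
- r.sign_off(): hands the job in; it is judged then, once.
The state is a dict: "clock": time; "qpos": joint angles; "qvel": joint speeds; "joint_efforts": joint torques, N m; "eef_pos": TCP position; "tcp_rot": TCP orientation; "contact_force": force on the tool from outside, world axes, zero at the start; "wrist_torque": the same for the moment, N m; "opening": opening from 0.0 (shut) to 1.0 (fully open); "grasp_force": force on a finger pad.
Only numpy, scipy, OpenCV 4.12 (cv2) and the standard library are available. Lean on these libraries where they do the work, as an engineer would, in place of code of your own. Each camera call takes 0.05 s, during which the arm holds its last target. There are 200 camera calls.

TASK

I need the glue pot for the next sole: stand the three dressing bottles that box it in upright in the drip tray, all three, then lift the pot out and seat it fully down in the well of its iron holder. Then put every bottle back upright, standing down in the very pocket of the caddy it came from. Tip nothing over, and leave the wax tin and the rasp block where they are.

Things in the scene. Friction and masses are not known exactly. Their poses are not given: they have to be found in the camera images.
- cream_bottle: Shortest of three leather-dressing bottles (pale), 112 mm tall with cap; oval section 56 mm wide along its y, 34 mm thick along its x; straight sides up to about 70 mm, then sloping in to a cap 25 mm across, 21 mm tall. 0.16 kg. Origin: centre of underside, z up. Starts in one of the caddy's three bottle pockets (which one varies), wide way along the caddy's x; grasp across its thickness
- black_bottle: Tallest of three leather-dressing bottles (black), 128 mm tall with cap; oval section 52 mm wide along its y, 34 mm thick along its x; straight sides up to about 86 mm, then sloping in to a cap 25 mm across, 21 mm tall. 0.16 kg. Origin: centre of underside, z up. Starts in one of the caddy's three bottle pockets (which one varies), wide way along the caddy's x; grasp across its thickness
- brown_bottle: Middle-sized of three leather-dressing bottles (dark brown), 120 mm tall with cap; oval section 50 mm wide along its y, 34 mm thick along its x; straight sides up to about 78 mm, then sloping in to a cap 25 mm across, 21 mm tall. 0.16 kg. Origin: centre of underside, z up. Starts in one of the caddy's three bottle pockets (which one varies), wide way along the caddy's x; grasp across its thickness
- glue_pot: Low round glue pot with screw lid, 49 mm tall: lid 42 mm across from 24 mm up to the top, body 37 mm across below. 0.05 kg. Origin: centre of underside, z up. Starts in the caddy's back middle pocket, boxed in too closely by the three bottles for fingers or gripper body; later grasp the lid along the caddy's y, over the strips
- caddy: Fixed wooden caddy, 131 (x) by 166 (y) mm. Origin: centre of underside, z up, x to its back board (50 mm high). Pocket floors at 11 mm, strips between 3 mm thick, tops at 25; rims at 29. Bottle pockets 72 (x) by 50 (y) centred at (24.5, 53), (24.5, -53), (-24.5, 0) mm; pot's pocket 46 by 50 at (37.5, 0). Front corner pockets at (-37.5, +-53) hold fixed thread spools, tops at 52 mm
- drip_tray: Fixed shallow bare-steel drip tray with rolled rim, 165 mm (x) by 195 mm (y) outside. Origin: centre of its underside, z up. Flat inside 152 by 182 mm, floor 11 mm above the bench, rim top 22.5 mm. It stands left or right of the caddy, with a wooden partition between them, 155 mm high and tool handles on it to 0.2 m, higher at the back: carry things over it
- pot_holder: Fixed dark iron glue-pot holder: round foot 90 mm across, 10 mm high, with a collar 62 mm across outside round an open well 50 mm across. Origin: centre of underside, on the well's axis, z up. Collar's rim is 26 mm above the bench, the well's floor 10 mm: the pot's narrow body goes in, its lid stays above the rim
- wax_tin: Bystander: round teal wax tin with lid, 61 mm across, 58 mm tall, between caddy and drip tray, nearer or farther than the pot holder. Origin: centre of its underside
- rasp_block: Bystander: steel-topped rasp block with a thumb screw, 93 by 34 mm, 41 mm high, lying on the bench far right of the work. Origin: centre of its underside

How it is judged (in metres and radians):
On the way, in this order (a step that is already met when the one before it is completed fails the run):
1. all three bottles stand upright in the drip tray at once (x of cream_bottle in the frame of drip_tray between -0.07 and 0.07 m and y of cream_bottle in the frame of drip_tray between -0.085 and 0.085 m and z of each of cream_bottle, black_bottle, brown_bottle in the frame of drip_tray below 0.017 m and angle between each of cream_bottle, black_bottle, brown_bottle's own z axis and vertical below 0.1 rad and x of black_bottle in the frame of drip_tray between -0.07 and 0.07 m and y of black_bottle in the frame of drip_tray between -0.085 and 0.085 m and x of brown_bottle in the frame of drip_tray between -0.07 and 0.07 m and y of brown_bottle in the frame of drip_tray between -0.085 and 0.085 m), for 0.2 s.
2. the glue pot is seated in the well of its holder (horizontal distance between glue_pot and pot_holder below 0.01 m and z of glue_pot in the frame of pot_holder below 0.015 m and angle between glue_pot's own z axis and vertical below 0.08 rad), for 0.2 s.
At the end, for the whole second after the job is handed in: Pot upright in the well (axis within 10 mm, underside within 5 mm of its floor, tilt under 0.08 rad); each bottle upright on the floor of the pocket it started in (within 20 mm of its start, within 5 mm of the floor, tilt under 0.08 rad); all at rest (all of step 2 and distance of each of cream_bottle, black_bottle, brown_bottle from where it was at the start of the episode below 0.02 m and z of each of cream_bottle, black_bottle, brown_bottle in the frame of caddy below 0.016 m and angle between each of cream_bottle, black_bottle, brown_bottle's own z axis and vertical below 0.08 rad and linear speed of each of cream_bottle, black_bottle, brown_bottle, glue_pot below 0.02 m/s); the robot touches nothing.
It fails at once if a bottle or the glue pot is tipped over (more than 0.6 rad) (angle between any of cream_bottle, black_bottle, brown_bottle, glue_pot's own z axis and vertical above 0.6 rad).
It fails at once if the wax tin or the rasp block is moved more than 25 mm (distance of any of wax_tin, rasp_block from where it was at the start of the episode above 0.025 m).
It also fails if it takes over 136 s, if anything falls off the work surface, if the arm or the gripper's body presses on something with over 40 N, if the wrist force passes 120 N, or if a joint passes its speed limit or range.

## Working session

There is one attempt and no reset: what is moved stays moved. The work goes in short steps, Python scripts to look and compute and a shell command to move; the robot and the scene stay as the last step left them, time stands still between calls to the robot, and variables do not carry over. Pictures are saved under pics/ and viewed, at most 14 in all, crops included, and the job is handed in when it is done.

```bash
mkdir -p pics; ls; python3 - <<'E'
from rig import r
import cv2
print(r.sense())
for n in("scene","top"):
    print(n,r.camera_params(n)); cv2.imwrite(f"pics/{n}0.png",r.grab_frame(n)[:,:,::-1])
E
```

```text
pics
{'clock': 0.0, 'qpos': array([ 1.31661883e+00,  3.53657951e-01,  1.63413632e+00,  2.15449583e-05,
        1.15522274e+00, -2.40564042e-03]), 'qvel': array([-0.00094298,  0.00058514, -0.00014984, -0.00067845, -0.00106855,
        0.00142204]), 'joint_efforts': array([ 1.80521431e-03, -6.05228519e+01, -3.42083967e+01,  3.30432522e-04,
        8.89875664e-03, -6.81780733e-06]), 'eef_pos': array([155.58433873, 604.86020313, 255.5546111 ]), 'tcp_rot': array([-3.14016835e+00, -2.31251642e-05,  2.88981207e+00]), 'contact_force': array([-0.99290735,  0.37604127,  0.2254586 ]), 'wrist_torque': array([ 0.01329948, -0.01179439,  0.04037805]), 'grasp_force': 0.0, 'opening': 0.9988796319318346}
scene {'fx': 465.9776187052982, 'fy': 465.9776187052982, 'cx': 323.50721485992807, 'cy': 237.26341883162593, 'rvec': array([ 1.10250213, -2.49217787,  0.8855605 ]), 'tvec': array([354.27885083, 364.7083696 , 587.0106718 ])}
top {'fx': 434.7772254105522, 'fy': 434.7772254105522, 'cx': 317.45557440019996, 'cy': 233.63145788821146, 'rvec': array([ 2.04418661, -2.18009535,  0.22191268]), 'tvec': array([-10.20910542, 551.32451321, 790.1526831 ])}
```

View pics/scene0.png

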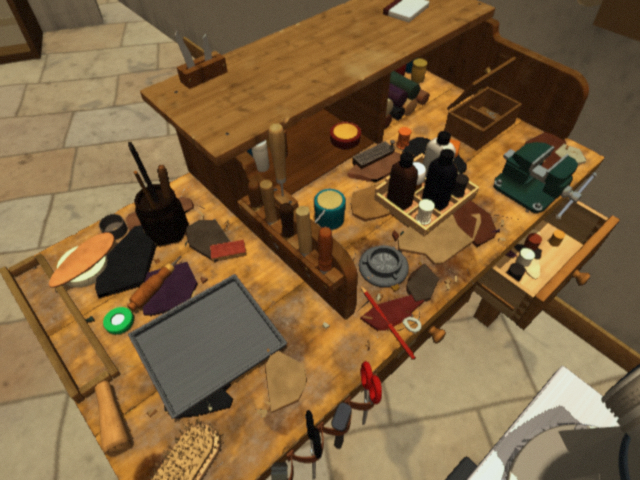

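View pics/top0.png

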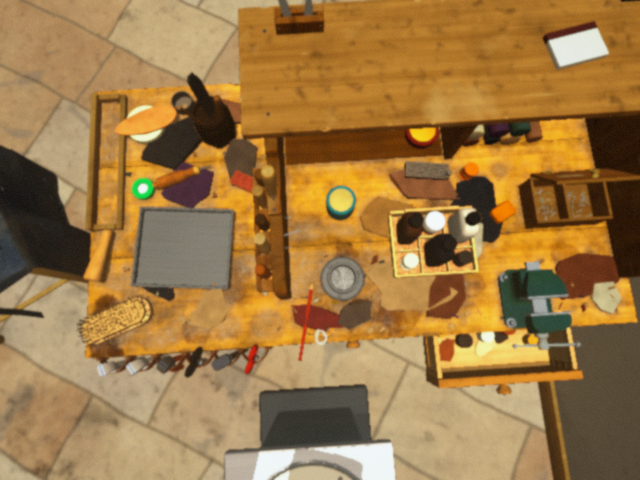

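The caddy is at about (433,243) in the top view. Brown is in its back-left pocket (410,227), cream back-right (466,222), black front-middle (440,248), and the pot is at (433,222). The holder is at (343,277), the tray at (184,248), and the partition runs along columns 245-290.

```bash
cat > h.py <<'E'
import numpy as np, cv2
from rig import r
def cam(n):
    p=r.camera_params(n); K=np.array([[p['fx'],0,p['cx']],[0,p['fy'],p['cy']],[0,0,1]])
    return K,cv2.Rodrigues(p['rvec'])[0],np.array(p['tvec'],float)
def ray(n,uv):
    K,R,t=cam(n); uv=np.atleast_2d(np.array(uv,float))
    d=np.c_[uv,np.ones(len(uv))]@np.linalg.inv(K).T@R
    return -R.T@t,d
def plane(n,uv,z):
    c,d=ray(n,uv); return c+d*((z-c[2])/d[:,2:])
def proj(n,P):
    K,R,t=cam(n); q=(np.atleast_2d(P)@R.T+t)@K.T; return q[:,:2]/q[:,2:]
def tri(a,b):
    A=np.zeros((3,3));B=np.zeros(3);c2=[]
    for n,uv in(("top",a),("scene",b)):
        c,d=ray(n,uv);d=d[0]/np.linalg.norm(d[0]);M=np.eye(3)-np.outer(d,d);A+=M;B+=M@c
    return np.linalg.solve(A,B)
E
python3 - <<'E'
from h import *
for n in("top","scene"): print(n,ray(n,(320,240))[0].round())
t=cv2.imread("pics/top0.png");s=cv2.imread("pics/scene0.png")
hsv=cv2.cvtColor(t,cv2.COLOR_BGR2HSV)
gray=cv2.inRange(hsv,(0,0,40),(180,60,150)); gray=cv2.morphologyEx(gray,cv2.MORPH_OPEN,np.ones((3,3)))
for c in cv2.findContours(gray,0,2)[0]:
    if cv2.contourArea(c)>600:
        rc=cv2.minAreaRect(c); print("gray",cv2.contourArea(c),rc)
        if abs(rc[0][1]-260)<40:
            for z in(0,11,22.5,26): print(z,plane("top",[rc[0]],z).round(1))
            print("box22.5",plane("top",cv2.boxPoints(rc),22.5).round(0))
# shelf edge by two views, partition top
print("shelf corner",tri((243,137),(193,158)), "shelf right-?",tri((238,10),(143,95)))
print("partition front end",tri((284,297),(350,312)))
# handle tops
for z in(29,): print("caddy corners hand",plane("top",[(390,211),(472,206),(479,270),(395,277)],z).round(0))
a=cv2.resize(t[190:290,375:495],None,fx=6,fy=6,interpolation=2); cv2.imwrite("pics/ct.png",a)
b=cv2.resize(s[120:240,365:485],None,fx=4.9,fy=4.9,interpolation=2); cv2.imwrite("pics/cs.png",b)
E
```

```text
top [375. -38. 887.]
scene [171. 320. 687.]
gray 6033.5 ((314.216796875, 418.25213623046875), (58.4036979675293, 112.41714477539062), 86.18592071533203)
gray 1284.0 ((341.8999938964844, 278.2000427246094), (41.14365005493164, 40.69643783569336), 26.56505012512207)
0 [[465.6 -90.    0. ]]
11 [[464.5 -89.3  11. ]]
22.5 [[463.4 -88.6  22.5]]
26 [[463.  -88.4  26. ]]
box22.5 [[ 449.  -33.   22.]
 [ 520.  -74.   22.]
 [ 478. -145.   22.]
 [ 409. -103.   22.]]
gray 1128.0 ((14.0, 250.0), (80.0, 28.0), 90.0)
0 [[567.7 584.1   0. ]]
11 [[565.3 576.4  11. ]]
22.5 [[562.8 568.3  22.5]]
26 [[562.  565.8  26. ]]
box22.5 [[649. 604.  22.]
 [645. 546.  22.]
 [480. 534.  22.]
 [484. 590.  22.]]
gray 6971.5 ((182.08367919921875, 248.16148376464844), (95.87543487548828, 81.4036636352539), 3.5763344764709473)
0 [[549.  235.7   0. ]]
11 [[546.9 232.3  11. ]]
22.5 [[544.6 228.8  22.5]]
26 [[543.9 227.7  26. ]]
box22.5 [[475. 329.  22.]
 [642. 322.  22.]
 [617. 125.  22.]
 [451. 139.  22.]]
shelf corner [712.92123284  85.42431662 191.8437145 ] shelf right-? [942.4599813   71.26616508 195.11633116]
partition front end [433.2554512   28.02965382  13.37728819]
caddy corners hand [[ 593. -196.   29.]
 [ 593. -364.   29.]
 [ 461. -360.   29.]
 [ 458. -193.   29.]]
```

View pics/ct.png

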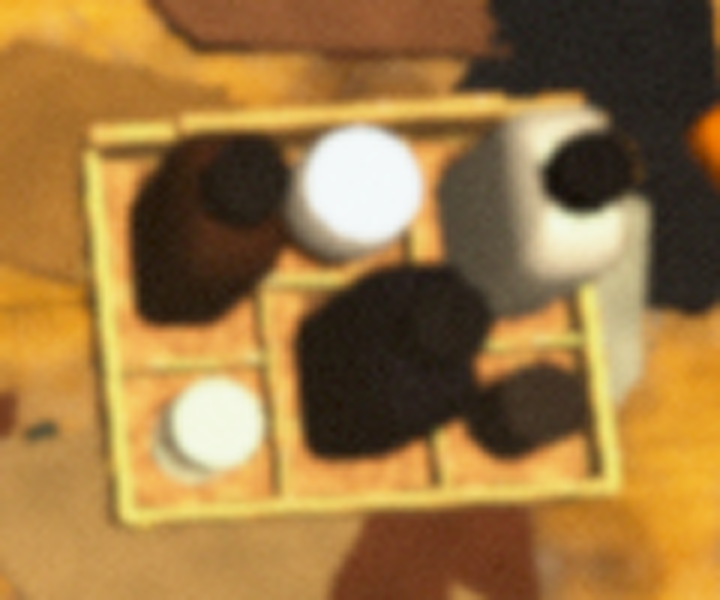

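View pics/cs.png

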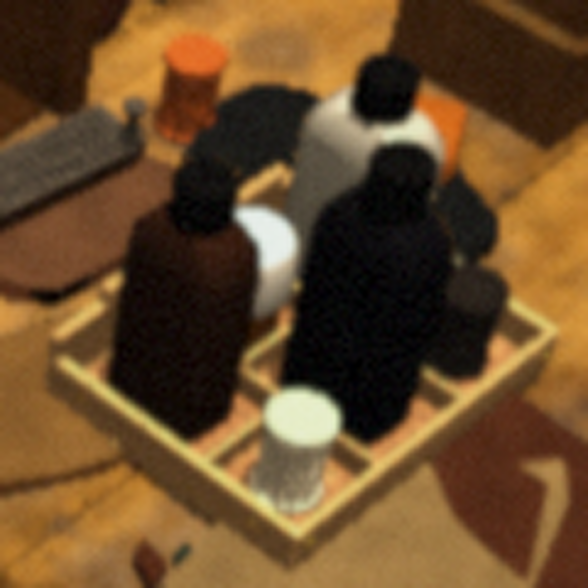

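The crops show the caddy's rim clearly. Caps: brown (415,220), cream (474,218), black about (451,242), pot lid (435,220). Next I'll triangulate and check heights.

```bash
python3 - <<'E'
from h import *
T=lambda x,y:(375+x/6-.4,190+y/6-.4); S=lambda x,y:(365+x/4.9-.4,120+y/4.9-.4)
print("FL",tri(T(125,515),S(297,537)).round(1),plane("top",T(125,515),29).round(1),plane("scene",S(297,537),29).round(1))
print("FR",tri(T(616,485),S(553,328)).round(1),plane("top",T(616,485),29).round(1),plane("scene",S(553,328),29).round(1))
print("BL",plane("top",T(90,150),29).round(1),plane("scene",S(57,358),29).round(1),plane("top",[T(90,130),T(583,95)],50).round(1))
for n,a,b,z in(("brown",T(243,178),S(207,168),131),("cream",T(592,168),S(388,75),123),("black",T(455,308),S(403,158),139),("pot",T(363,180),S(268,236),60)):
    print(n,tri(a,b).round(1),plane("top",a,z).round(1),plane("scene",b,z).round(1))
t=cv2.imread("pics/top0.png");s=cv2.imread("pics/scene0.png")
# tray corners, stereo (scene) 
print("tray top corners",plane("top",[(139,209),(235,209),(231,289),(134,286)],22.5).round(1))
print("tray scene corners",plane("scene",[(235,279),(285,345),(176,415),(131,335)],22.5).round(1))
hs=cv2.cvtColor(s,cv2.COLOR_BGR2HSV)
print("holder scene",plane("scene",(383,261),26).round(1),"collar top",plane("top",(343,273.5),26).round(1))
out=np.hstack([cv2.resize(t[245:310,310:380],(400,371),interpolation=2),cv2.resize(s[240:295,350:420],(400,371),interpolation=2)])
out2=np.hstack([cv2.resize(t[130:310,230:330],(400,720)),cv2.resize(s[110:320,230:370],(400,600))][:0]+[cv2.resize(t[150:310,220:320],(375,600)),cv2.resize(s[110:320,225:365],(400,600))])
cv2.imwrite("pics/hold.png",out);cv2.imwrite("pics/part.png",out2)
E
```

```text
FL [ 461.5 -195.8   21.4] [[ 461.3 -194.1   29. ]] [[ 457.6 -190.3   29. ]]
FR [ 461.4 -357.9   24.7] [[ 460.8 -356.4   29. ]] [[ 459.7 -353.4   29. ]]
BL [[ 585.4 -194.7   29. ]] [[ 584. -192.   29.]] [[ 587.1 -191.6   50. ]
 [ 588.4 -355.8   50. ]]
brown [ 547.7 -219.8  135.2] [[ 548.9 -220.7  131. ]] [[ 550.4 -224.1  131. ]]
cream [ 547.7 -329.3  118.9] [[ 547.  -327.7  123. ]] [[ 544.8 -324.8  123. ]]
black [ 504.5 -278.2  133.8] [[ 504.3 -276.1  139. ]] [[ 500.6 -272.9  139. ]]
pot [ 558.5 -278.7   59.9] [[ 562.  -276.7   60. ]] [[ 554.9 -280.4   60. ]]
tray top corners [[632.3 317.5  22.5]
 [619.5 120.   22.5]
 [456.1 132.   22.5]
 [474.4 324.1  22.5]]
tray scene corners [[607.8 132.1  22.5]
 [454.5 146.5  22.5]
 [474.8 327.4  22.5]
 [631.  315.   22.5]]
holder scene [[461.5 -81.3  26. ]] collar top [[472.2 -91.3  26. ]]
```

View pics/hold.png

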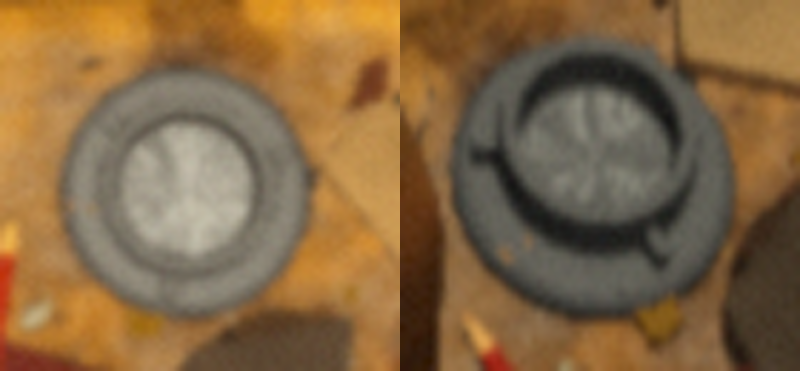

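View pics/part.png

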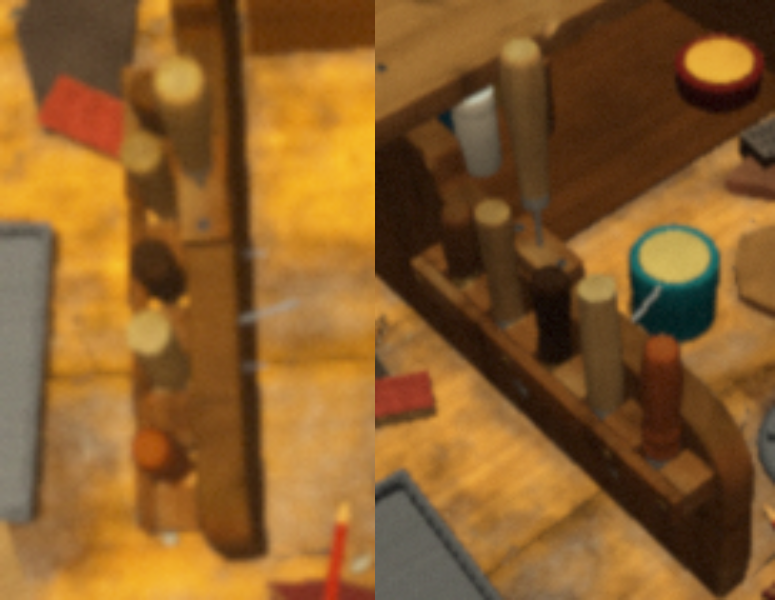

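The handles in the partition are the main height concern. Caddy estimate is centre about (525,-275) with yaw about 0, and the bottle and pot tops match its pockets within 3 mm. I'll compute the handle heights and start moving high over the front end.

```bash
python3 - <<'E'
from h import *
A=lambda x,y:(220+x/3.75,150+y/3.75); B=lambda x,y:(225+(x-375)*.35,110+y*.35)
for a,b in(((180,80),(521,47)),((143,152),(492,208)),((150,333),(598,286)),((155,450),(660,345))): print(tri(A(*a),B(*b)).round())
print("foot z10",plane("top",(342.6,278.1),10).round(1),plane("scene",(383.8,266.7),10).round(1))
E
python3 -m jog '[[[0,0,-0.126],[0,0,-0.022],1],[[0,0,-0.126],[0,0,-0.023],1],[[0,0,0],[-0.0173,-0.044,0],1],[[0,0,0],[-0.0173,-0.044,0],1],[[0,0,0],[-0.0173,-0.044,0],1],[[0,0,0],[-0.0173,-0.044,0],1],[[0,0,0],[-0.0173,-0.044,0],1],[[0,0,0],[-0.0173,-0.044,0],1],[[0,0,0],[-0.0173,-0.044,0],1],[[0,0,0],[-0.0173,-0.044,0],1],[[0,0,0],[-0.0173,-0.044,0],1],[[0,0,0],[-0.0173,-0.044,0],1]]' 40
```

```text
[597.  22. 292.]
[598.  49. 203.]
[516.  48. 209.]
[467.  49. 207.]
foot z10 [[464.7 -90.8  10. ]] [[458.9 -82.9  10. ]]
clock: 1.3
eef_pos: [328.9, 163.5, 301.3]
tcp_rot: [3.141, 0.0, -3.141]
contact_force: [1.2, -0.1, 0.4]
opening: 1.007
grasp_force: 0.0
```

```bash
python3 -m jog '[[[0,0,0],[-0.0173,-0.044,0],1],[[0,0,0],[-0.0173,-0.044,0],1],[[0,0,0],[-0.0173,-0.044,0],1],[[0,0,0],[-0.0173,-0.044,0],0.6],[[0,0,0],[-0.0173,-0.044,0],0.27],[[0,0,0],[-0.0173,-0.044,0],0.27],[[0,0,0],[-0.0173,-0.044,0],0.27],[[0,0,0],[-0.0173,-0.044,0],0.27],[[0,0,0],[-0.0173,-0.044,0],0.27],[[0,0,0],[-0.0173,-0.042,0.03],0.27],[[0,0,0],[0,0,0.05],0.27],[[0,0,0],[0,0,0],0.27]]'
python3 - <<'E'
from h import *
t=r.grab_frame("top")[:,:,::-1];s=r.grab_frame("scene")[:,:,::-1]
cv2.imwrite("pics/t1.png",t);cv2.imwrite("pics/s1.png",s);print(r.sense()['eef_pos'])
cv2.imwrite("pics/c1.png",np.hstack([cv2.resize(t[180:300,370:490],(400,400),interpolation=2),cv2.resize(s[70:240,330:500],(400,400),interpolation=2)]))
E
```

```text
clock: 2.5
eef_pos: [496.9, -268.3, 217.6]
tcp_rot: [3.136, -0.01, 3.14]
contact_force: [-0.0, 0.9, -0.4]
opening: 0.633
grasp_force: 0.0
[ 499.75344096 -268.69364884  223.41016793]
```

View pics/c1.png

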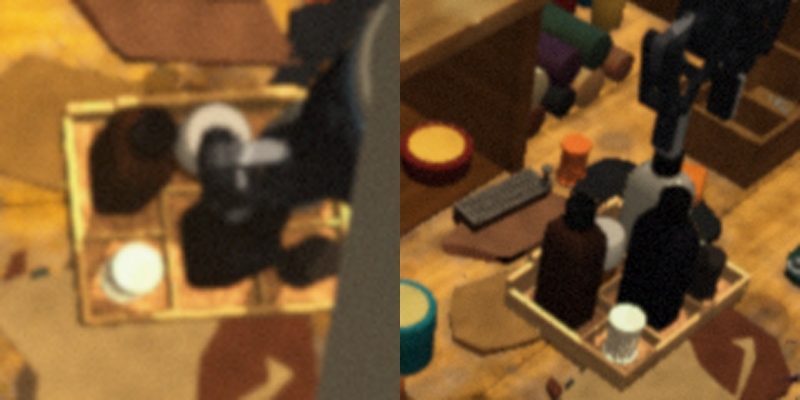

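```bash
python3 - <<'E'
from h import *
s=r.sense();p=s['eef_pos'];print(p,s['tcp_rot'],s['opening'])
for dy in(27,34,41.5,-27,-34,-41.5):
    for z in(25,20):
        q=p+[0,dy,-z]; a=proj("scene",q)[0];b=proj("top",q)[0]
        print(dy,z,"scene crop",((a[0]-330)*400/170+400).round(),((a[1]-70)*400/170).round(),"top crop",((b-[370,180])*400/120).round())
t=cv2.imread("pics/t1.png");sc=cv2.imread("pics/s1.png")
m=sc[50:160,400:520].copy()
m=cv2.resize(m,None,fx=5,fy=5,interpolation=2); m=np.clip(m.astype(float)*1.8+20,0,255).astype('uint8')
for dy in(34,-34):
    a=(proj("scene",p+[0,dy,-25])[0]-[400,50])*5; cv2.drawMarker(m,tuple(int(v) for v in a),(0,0,255),0,20,1)
cv2.imwrite("pics/c2.png",m)
E
```

```text
[ 499.75344096 -268.69364884  223.41016793] [ 3.14003003e+00 -2.62796899e-03 -3.14149326e+00] 0.6334937625638217
27 25 scene crop 665.0 147.0 top crop [235. 194.]
27 20 scene crop 666.0 142.0 top crop [238. 192.]
34 25 scene crop 659.0 152.0 top crop [220. 195.]
34 20 scene crop 660.0 146.0 top crop [223. 192.]
41.5 25 scene crop 652.0 156.0 top crop [205. 195.]
41.5 20 scene crop 653.0 151.0 top crop [208. 193.]
-27 25 scene crop 712.0 116.0 top crop [346. 187.]
-27 20 scene crop 714.0 110.0 top crop [349. 184.]
-34 25 scene crop 718.0 112.0 top crop [360. 186.]
-34 20 scene crop 720.0 106.0 top crop [364. 183.]
-41.5 25 scene crop 724.0 107.0 top crop [376. 185.]
-41.5 20 scene crop 726.0 102.0 top crop [379. 183.]
```

View pics/c2.png

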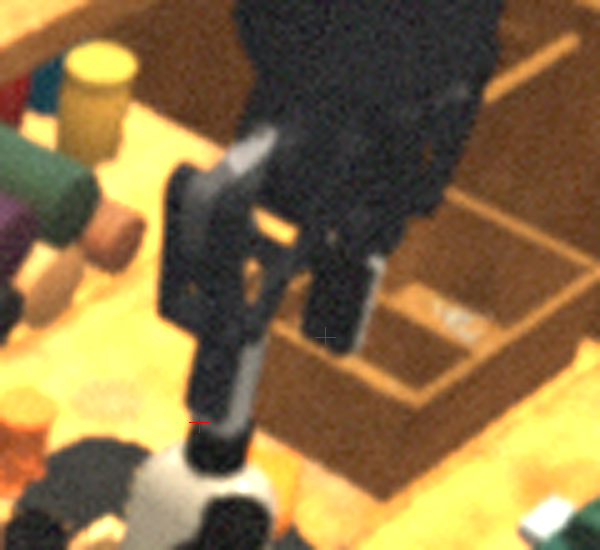

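```bash
python3 - <<'E'
from h import *
S=lambda x,y:np.array((365+x/4.9-.4,120+y/4.9-.4))-1.6
for n,p,z in(("FL",S(297,537),29),("FR",S(553,328),29),("BL",S(57,358),29),("brown",S(207,168),131),("cream",S(388,75),123),("black",S(403,158),139),("hold",np.array((383.5,266.4))-1.6,7)): print(n,plane("scene",p,z).round(1))
E
```

```text
FL [[ 462.2 -191.1   29. ]]
FR [[ 464.5 -354.8   29. ]]
BL [[ 589.2 -192.8   29. ]]
brown [[ 555.3 -225.2  131. ]]
cream [[ 549.9 -326.3  123. ]]
black [[ 505.2 -274.2  139. ]]
hold [[465.4 -85.2   7. ]]
```

```bash
python3 -m jog '[[[0,0,0],[-0.0032,-0.0055,0],0.27],[[0,0,0],[0,0,0.02],0.27],[[0,0,0],[0,0,0.025],0.27],[[0,0,0],[0,0,0.025],0.27],[[0,0,0],[0,0,0.025],0.27],[[0,0,0],[0,0,0.02],0.27],[[0,0,0],[0,0,0.01],0.27],[[0,0,0],[0,0,0],0.27],[[0,0,0],[0,0,0],0.27]]' 40
python3 - <<'E'
from h import *
t=r.grab_frame("top")[:,:,::-1];s=r.grab_frame("scene")[:,:,::-1]
o=np.hstack([cv2.resize(t[180:300,370:490],(400,400),interpolation=2),cv2.resize(s[100:240,360:500],(400,400),interpolation=2)]).astype(float)
cv2.imwrite("pics/c3.png",np.clip(o*1.6+15,0,255))
E
```

```text
clock: 3.5
eef_pos: [504.8, -275.1, 100.4]
tcp_rot: [-3.14, 0.002, -3.141]
contact_force: [0.4, 0.5, -0.0]
opening: 0.632
grasp_force: 0.0[ WARN:0@1.776] global loadsave.cpp:1063 imwrite_ Unsupported depth image for selected encoder is fallbacked to CV_8U.
```

View pics/c3.png

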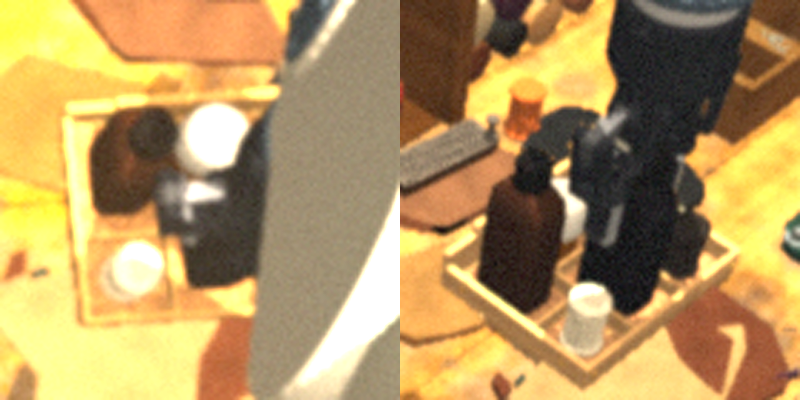

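The jaws straddle the black bottle, with the left finger at about (600,220) in the right-hand crop. Closing.

```bash
python3 -m jog '[[[0,0,0],[0.001,0,0.003],0.1],[[0,0,0],[0,0,0],0],[[0,0,0],[0,0,0],-0.1],[[0,0,0],[0,0,0],-0.2],[[0,0,0],[0,0,0],-0.3],[[0,0,0],[0,0,0],-0.5],[[0,0,0],[0,0,0],-0.5],[[0,0,0],[0,0,0],-0.5]]' 45; python3 -m jog '[[[0,0,0],[0,0,-0.01],-0.5],[[0,0,0],[0,0,-0.02],-0.5],[[0,0,0],[0,0,-0.02],-0.5],[[0,0,0],[0,0,0],-0.5]]'
```

```text
clock: 4.4
eef_pos: [502.7, -274.6, 95.9]
tcp_rot: [3.141, -0.0, -3.142]
contact_force: [-0.0, 2.3, 5.8]
opening: 0.385
grasp_force: 44.8
clock: 4.8
eef_pos: [504.2, -275.7, 148.4]
tcp_rot: [-3.139, 0.004, -3.141]
contact_force: [-0.4, 0.2, -2.2]
opening: 0.389
grasp_force: 45.2
```

```bash
python3 -m jog '[[[0,0,0],[0,0,-0.03],-0.5],[[0,0,0],[0,0,-0.036],-0.5],[[0,0,0],[0,0,-0.036],-0.5],[[0,0,0],[0,0,-0.036],-0.5],[[0,0,0],[0,0.01,-0.034],-0.5],[[0,0,0],[0.001,0.025,0],-0.5],[[0,0,0],[0.001,0.04,0],-0.5],[[0,0,0],[0.001,0.04,0],-0.5],[[0,0,0],[0.001,0.04,0],-0.5],[[0,0,0],[0.001,0.04,0],-0.5],[[0,0,0],[0.001,0.04,0],-0.5],[[0,0,0],[0.001,0.04,0],-0.5]]'; python3 -m jog '[[[0,0,0],[0,0.04,0],-0.5],[[0,0,0],[0,0.04,0],-0.5],[[0,0,0],[0,0.04,0],-0.5],[[0,0,0],[-0.015,0.04,0],-0.5],[[0,0,0],[-0.02,0.03,0],-0.5],[[0,0,0],[-0.02,0.02,0],-0.5],[[0,0,0],[-0.015,0.01,0],-0.5],[[0,0,0],[-0.01,0,0],-0.5],[[0,0,0],[0,0,0],-0.5],[[0,0,0],[0,0,0],-0.5]]'
```

```text
clock: 6.0
eef_pos: [495.1, 1.7, 317.1]
tcp_rot: [-3.141, -0.0, -3.142]
contact_force: [1.2, 0.0, -2.0]
opening: 0.385
grasp_force: 45.3
clock: 7.0
eef_pos: [575.0, 219.4, 317.1]
tcp_rot: [-3.141, -0.001, 3.141]
contact_force: [0.1, -0.6, -1.8]
opening: 0.386
grasp_force: 45.3
```

```bash
python3 -m jog '[[[0,0,0],[-0.005,0.0045,0.02],-0.5],[[0,0,0],[0,0,0.036],-0.5],[[0,0,0],[0,0,0.036],-0.5],[[0,0,0],[0,0,0.036],-0.5],[[0,0,0],[0,0,0.036],-0.5],[[0,0,0],[0,0,0.03],-0.5],[[0,0,0],[0,0,0.012],-0.5],[[0,0,0],[0,0,0.006],-0.5],[[0,0,0],[0,0,0],-0.5],[[0,0,0],[0,0,0],-0.5]]'; python3 - <<'E'
from h import *
t=r.grab_frame("top")[:,:,::-1];s=r.grab_frame("scene")[:,:,::-1]
o=np.hstack([cv2.resize(t[180:300,120:240],(400,400),interpolation=2),cv2.resize(s[210:420,100:310],(400,400),interpolation=2)]).astype(float)
cv2.imwrite("pics/c4.png",np.clip(o*1.3+15,0,255).astype('uint8'))
E
```

```text
clock: 8.0
eef_pos: [581.5, 225.0, 107.3]
tcp_rot: [3.141, 0.002, -3.142]
contact_force: [0.1, 0.3, -1.5]
opening: 0.386
grasp_force: 45.2
```

View pics/c4.png

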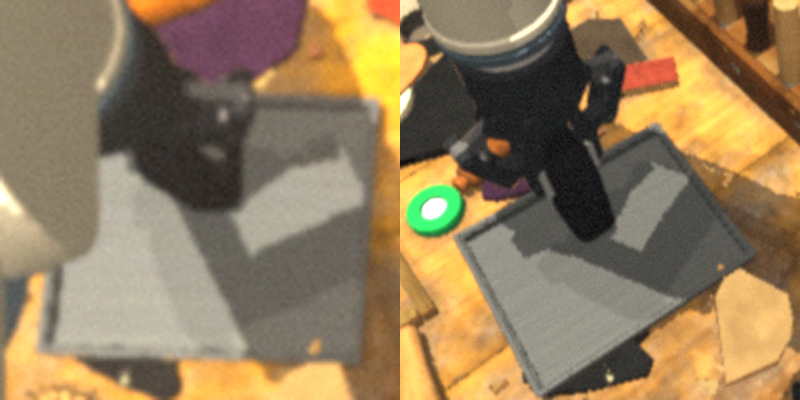

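The black bottle hangs over the back-middle of the tray, about (590,215) in the right-hand crop, clear of the rim. Lowering to contact and releasing.

```bash
python3 -m jog '[[[0,0,0],[0,0,0.006],-0.5],[[0,0,0],[0,0,0.003],-0.5],[[0,0,0],[0,0,0],-0.5],[[0,0,0],[0,0,0],-0.5]]';  python3 -m jog '[[[0,0,0],[0,0,0.0015],-0.5],[[0,0,0],[0,0,0],-0.5],[[0,0,0],[0,0,0],-0.5]]'
```

```text
clock: 8.5
eef_pos: [580.5, 224.8, 96.6]
tcp_rot: [-3.141, -0.0, -3.141]
contact_force: [0.9, 0.9, -1.0]
opening: 0.384
grasp_force: 45.2
clock: 8.8
eef_pos: [580.8, 224.9, 95.9]
tcp_rot: [3.141, 0.001, -3.141]
contact_force: [-2.1, -0.7, 5.2]
opening: 0.387
grasp_force: 45.8
```

```bash
python3 -m jog '[[[0,0,0],[0,0,0],-0.1],[[0,0,0],[0,0,0],0.0],[[0,0,0],[0,0,0],0.15],[[0,0,0],[0,0,0],0.27],[[0,0,0],[0,0,-0.02],0.27],[[0,0,0],[0,0,-0.035],0.27],[[0,0,0],[0,0,-0.04],0.27],[[0,0,0],[0,0,-0.04],0.27],[[0,0,0],[0.01,0,-0.04],0.27],[[0,0,0],[0.025,-0.01,-0.02],0.27],[[0,0,0],[0.025,-0.03,0],0.27],[[0,0,0],[0.02,-0.04,0],0.27]]';  python3 -m jog '[[[0,0,0],[0,-0.045,0],0.27],[[0,0,0],[0,-0.045,0],0.27],[[0,0,0],[0,-0.045,0],0.27],[[0,0,0],[0,-0.045,0],0.27],[[0,0,0],[0,-0.045,0],0.27],[[0,0,0],[-0.01,-0.045,0],0.27],[[0,0,0],[-0.015,-0.045,0],0.27],[[0,0,0],[-0.015,-0.04,0.01],0.27],[[0,0,0],[-0.01,-0.01,0.03],0.27],[[0,0,0],[0,0,0.04],0.27],[[0,0,0],[0,0,0.01],0.27],[[0,0,0],[0,0,0],0.27]]'
python3 - <<'E'
from h import *
print(r.sense()['eef_pos'])
t=r.grab_frame("top")[:,:,::-1];s=r.grab_frame("scene")[:,:,::-1]
cv2.imwrite("pics/t5.png",t);cv2.imwrite("pics/s5.png",s)
o=np.hstack([cv2.resize(t[180:300,120:240],(400,400),interpolation=2),cv2.resize(s[80:240,350:510],(400,400),interpolation=2)]).astype(float)
cv2.imwrite("pics/c5.png",np.clip(o*1.4+15,0,255).astype('uint8'))
E
```

```text
clock: 10.0
eef_pos: [499.7, 145.0, 291.0]
tcp_rot: [3.141, 0.002, -3.139]
contact_force: [0.8, -0.9, -0.3]
opening: 0.634
grasp_force: 0.0
clock: 11.2
eef_pos: [549.5, -219.6, 198.8]
tcp_rot: [3.14, -0.004, -3.141]
contact_force: [0.2, 0.3, 0.2]
opening: 0.634
grasp_force: 0.0
[ 549.48339561 -219.63124263  198.75812093]
```

View pics/c5.png

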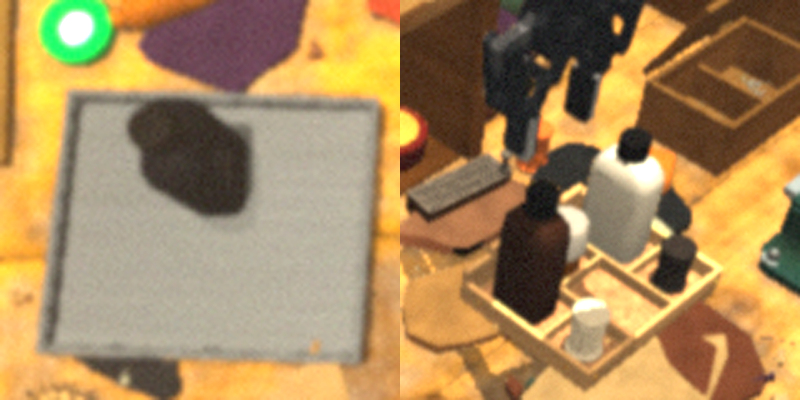

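Black stands upright in the tray at about (195,160) in the left-hand crop. Next, brown.

```bash
python3 -m jog '[[[0,0,0],[-0.001,-0.002,0.01],0.18],[[0,0,0],[0,0,0.02],0.18],[[0,0,0],[0,0,0.025],0.18],[[0,0,0],[0,0,0.025],0.18],[[0,0,0],[0,0,0.016],0.18],[[0,0,0],[0,0,0.007],0.18],[[0,0,0],[0,0,0],0.18],[[0,0,0],[0,0,0],0.18]]' 45
python3 - <<'E'
from h import *
s=r.grab_frame("scene")[:,:,::-1]
cv2.imwrite("pics/c6.png",np.clip(cv2.resize(s[100:240,360:500],(560,560),interpolation=2)*1.6+15,0,255).astype('uint8'))
E
```

```text
clock: 12.1
eef_pos: [552.4, -222.4, 98.3]
tcp_rot: [-3.141, 0.002, -3.141]
contact_force: [-0.0, -1.2, -0.0]
opening: 0.592
grasp_force: 0.0
```

View pics/c6.png

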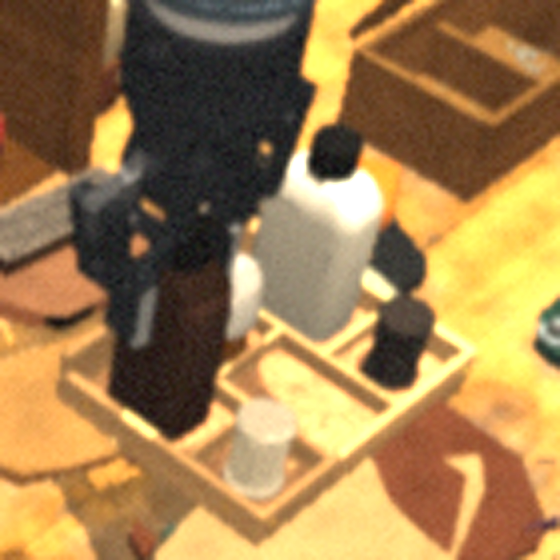

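The jaws straddle brown, with the left finger at about (140,310) and the pot lid untouched. Going down 10 mm and closing.

```bash
python3 -m jog '[[[0,0,0],[0.001,0.0005,0.006],0.18],[[0,0,0],[0,0,0.004],0.15],[[0,0,0],[0,0,0],0],[[0,0,0],[0,0,0],-0.1],[[0,0,0],[0,0,0],-0.2],[[0,0,0],[0,0,0],-0.5],[[0,0,0],[0,0,0],-0.5],[[0,0,0],[0,0,0],-0.5]]' 45; python3 -m jog '[[[0,0,0],[0,0,-0.01],-0.5],[[0,0,0],[0,0,-0.02],-0.5],[[0,0,0],[0,0,-0.02],-0.5],[[0,0,0],[0,0,0],-0.5]]'
```

```text
clock: 12.95
eef_pos: [551.0, -221.9, 87.5]
tcp_rot: [-3.141, 0.001, -3.141]
contact_force: [0.7, -0.7, 3.1]
opening: 0.386
grasp_force: 45.0
clock: 13.35
eef_pos: [552.1, -222.3, 140.0]
tcp_rot: [-3.14, 0.004, -3.141]
contact_force: [0.7, 0.3, -1.4]
opening: 0.386
grasp_force: 44.8
```

```bash
python3 -m jog '[[[0,0,0],[0,0,-0.032],-0.5],[[0,0,0],[0,0,-0.036],-0.5],[[0,0,0],[0,0,-0.036],-0.5],[[0,0,0],[0,0,-0.036],-0.5],[[0,0,0],[0.01,0.01,-0.034],-0.5],[[0,0,0],[0.015,0.025,0],-0.5],[[0,0,0],[0.015,0.04,0],-0.5],[[0,0,0],[0.01,0.04,0],-0.5],[[0,0,0],[0,0.04,0],-0.5],[[0,0,0],[0,0.04,0],-0.5],[[0,0,0],[0,0.04,0],-0.5],[[0,0,0],[0,0.04,0],-0.5]]'; python3 -m jog '[[[0,0,0],[0,0.04,0],-0.5],[[0,0,0],[0,0.04,0],-0.5],[[0,0,0],[0,0.04,0],-0.5],[[0,0,0],[0,0.04,0],-0.5],[[0,0,0],[-0.003,0.03,0],-0.5],[[0,0,0],[-0.003,0.02,0],-0.5],[[0,0,0],[-0.003,0.014,0],-0.5],[[0,0,0],[-0.003,0,0],-0.5],[[0,0,0],[0,0,0],-0.5],[[0,0,0],[0,0,0],-0.5]]'
```

```text
clock: 14.55
eef_pos: [499.9, 54.8, 310.5]
tcp_rot: [-3.142, -0.001, -3.141]
contact_force: [0.8, 0.2, -1.7]
opening: 0.384
grasp_force: 45.0
clock: 15.55
eef_pos: [512.7, 276.1, 311.1]
tcp_rot: [-3.141, -0.0, 3.141]
contact_force: [0.7, -0.4, -2.6]
opening: 0.386
grasp_force: 45.1
```

```bash
python3 -m jog '[[[0,0,0],[-0.002,0.004,0.02],-0.5],[[0,0,0],[0,0,0.036],-0.5],[[0,0,0],[0,0,0.036],-0.5],[[0,0,0],[0,0,0.036],-0.5],[[0,0,0],[0,0,0.036],-0.5],[[0,0,0],[0,0,0.03],-0.5],[[0,0,0],[0,0,0.012],-0.5],[[0,0,0],[0,0,0.006],-0.5],[[0,0,0],[0,0,0.003],-0.5],[[0,0,0],[0,0,0],-0.5],[[0,0,0],[0,0,0],-0.5]]'
```

```text
clock: 16.65
eef_pos: [515.3, 281.7, 97.5]
tcp_rot: [3.141, 0.002, -3.141]
contact_force: [-0.1, 1.0, -1.3]
opening: 0.386
grasp_force: 45.1
```

```bash
python3 -m jog '[[[0,0,0],[0,0,0.004],-0.5],[[0,0,0],[0,0,0.002],-0.5],[[0,0,0],[0,0,0],-0.5],[[0,0,0],[0,0,0],-0.5]]'
```

```text
clock: 17.05
eef_pos: [514.5, 281.3, 90.2]
tcp_rot: [-3.142, -0.0, -3.141]
contact_force: [0.1, 0.6, -1.8]
opening: 0.386
grasp_force: 45.1
```

```bash
python3 -m jog '[[[0,0,0],[0,0,0.002],-0.5],[[0,0,0],[0,0,0.001],-0.5],[[0,0,0],[0,0,0],-0.5]]'; python3 -m jog '[[[0,0,0],[0,0,0],-0.1],[[0,0,0],[0,0,0],0.0],[[0,0,0],[0,0,0],0.15],[[0,0,0],[0,0,0],0.27],[[0,0,0],[0,0,-0.02],0.27],[[0,0,0],[0,0,-0.035],0.27],[[0,0,0],[0,0,-0.04],0.27],[[0,0,0],[0,0,-0.04],0.27],[[0,0,0],[0,0,-0.04],0.27],[[0,0,0],[0,-0.01,-0.03],0.27],[[0,0,0],[0.005,-0.03,0],0.27],[[0,0,0],[0.005,-0.04,0],0.27]]'
```

```text
clock: 17.35
eef_pos: [514.7, 281.3, 87.5]
tcp_rot: [3.142, 0.0, -3.141]
contact_force: [-1.1, -1.2, 3.4]
opening: 0.389
grasp_force: 45.4
clock: 18.55
eef_pos: [505.0, 201.6, 293.5]
tcp_rot: [3.14, 0.003, -3.139]
contact_force: [-0.1, -0.8, -0.1]
opening: 0.637
grasp_force: 0.0
```

```bash
python3 -m jog '[[[0,0,0],[0,-0.045,0],0.27],[[0,0,0],[0,-0.045,0],0.27],[[0,0,0],[0,-0.045,0],0.27],[[0,0,0],[0,-0.045,0],0.27],[[0,0,0],[0,-0.045,0],0.27],[[0,0,0],[0,-0.045,0],0.27],[[0,0,0],[0,-0.045,0],0.27],[[0,0,0],[-0.01,-0.045,0],0.27],[[0,0,0],[-0.01,-0.045,0],0.27],[[0,0,0],[-0.01,-0.045,0],0.27],[[0,0,0],[-0.01,-0.045,0],0.27],[[0,0,0],[-0.006,-0.03,0.02],0.27]]'; python3 -m jog '[[[0,0,0],[0,0,0.03],0.18],[[0,0,0],[0,0,0.036],0.18],[[0,0,0],[0,0,0.02],0.18],[[0,0,0],[0,0,0],0.18],[[0,0,0],[0,0,0],0.18]]'
```

```text
clock: 19.75
eef_pos: [552.3, -327.5, 274.5]
tcp_rot: [-3.138, 0.005, 3.141]
contact_force: [0.2, 0.2, 0.9]
opening: 0.636
grasp_force: 0.0
clock: 20.25
eef_pos: [550.9, -323.8, 186.6]
tcp_rot: [3.142, -0.0, -3.141]
contact_force: [-0.0, 0.6, 0.1]
opening: 0.592
grasp_force: 0.0
```

```bash
python3 -m jog '[[[0,0,0],[0,-0.0035,0.005],0.18],[[0,0,0],[0,0,0.02],0.18],[[0,0,0],[0,0,0.025],0.18],[[0,0,0],[0,0,0.025],0.18],[[0,0,0],[0,0,0.011],0.18],[[0,0,0],[0,0,0.004],0.18],[[0,0,0],[0,0,0],0.18],[[0,0,0],[0,0,0],0.18]]' 45
python3 - <<'E'
from h import *
s=r.grab_frame("scene")[:,:,::-1]
o=np.hstack([cv2.resize(s[100:240,360:500],(400,400),interpolation=2),cv2.resize(s[210:420,100:310],(400,400),interpolation=2)])
cv2.imwrite("pics/c7.png",np.clip(o*1.4+15,0,255).astype('uint8'))
E
```

```text
clock: 21.05
eef_pos: [551.5, -327.7, 97.6]
tcp_rot: [-3.141, 0.002, -3.141]
contact_force: [0.9, 0.7, -0.1]
opening: 0.592
grasp_force: 0.0
```

View pics/c7.png

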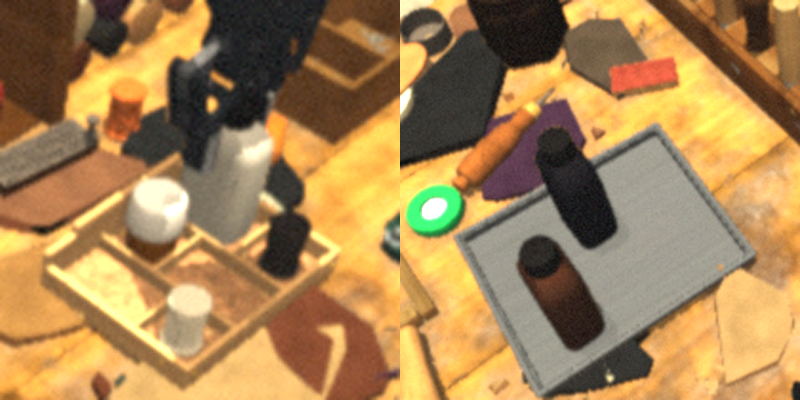

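Both bottles stand in the tray, at about (580,190) and (560,295). The jaws straddle cream with the finger at (200,140), beside the pot. Going down and closing.

```bash
python3 -m jog '[[[0,0,0],[0.0005,0.0005,0.007],0.18],[[0,0,0],[0,0,0.0045],0.12],[[0,0,0],[0,0,0],0],[[0,0,0],[0,0,0],-0.1],[[0,0,0],[0,0,0],-0.2],[[0,0,0],[0,0,0],-0.5],[[0,0,0],[0,0,0],-0.5],[[0,0,0],[0,0,0],-0.5]]' 45; python3 -m jog '[[[0,0,0],[0,0,-0.01],-0.5],[[0,0,0],[0,0,-0.02],-0.5],[[0,0,0],[0,0,-0.02],-0.5],[[0,0,0],[0,0,0],-0.5]]'
```

```text
clock: 21.9
eef_pos: [550.3, -326.9, 84.9]
tcp_rot: [-3.141, 0.0, -3.141]
contact_force: [0.5, -0.6, 0.6]
opening: 0.385
grasp_force: 44.9
clock: 22.3
eef_pos: [551.7, -327.5, 137.8]
tcp_rot: [-3.139, 0.004, -3.141]
contact_force: [-0.2, -0.0, -1.8]
opening: 0.387
grasp_force: 44.7
```

```bash
python3 -m jog '[[[0,0,0],[0,0,-0.032],-0.5],[[0,0,0],[0,0,-0.036],-0.5],[[0,0,0],[0,0,-0.036],-0.5],[[0,0,0],[0,0,-0.036],-0.5],[[0,0,0],[0.01,0.01,-0.034],-0.5],[[0,0,0],[0.012,0.025,0],-0.5],[[0,0,0],[0.012,0.04,0],-0.5],[[0,0,0],[0.012,0.04,0],-0.5],[[0,0,0],[0,0.04,0],-0.5],[[0,0,0],[0,0.04,0],-0.5],[[0,0,0],[0,0.04,0],-0.5],[[0,0,0],[0,0.04,0],-0.5]]'; python3 -m jog '[[[0,0,0],[0,0.04,0],-0.5],[[0,0,0],[0,0.04,0],-0.5],[[0,0,0],[0,0.04,0],-0.5],[[0,0,0],[0,0.04,0],-0.5],[[0,0,0],[0,0.035,0],-0.5],[[0,0,0],[0,0.02,0],-0.5],[[0,0,0],[0,0.012,0],-0.5],[[0,0,0],[0,0.006,0],-0.5],[[0,0,0],[0,0,0],-0.5],[[0,0,0],[0,0,0],-0.5]]'
```

```text
clock: 23.5
eef_pos: [503.5, -50.1, 308.1]
tcp_rot: [3.141, -0.001, 3.142]
contact_force: [0.9, 0.3, -2.4]
opening: 0.384
grasp_force: 45.3
clock: 24.5
eef_pos: [504.0, 180.4, 308.5]
tcp_rot: [-3.141, -0.0, 3.141]
contact_force: [0.3, 0.1, -0.8]
opening: 0.385
grasp_force: 45.3
```

```bash
python3 -m jog '[[[0,0,0],[-0.001,0,0.02],-0.5],[[0,0,0],[0,0,0.036],-0.5],[[0,0,0],[0,0,0.036],-0.5],[[0,0,0],[0,0,0.036],-0.5],[[0,0,0],[0,0,0.036],-0.5],[[0,0,0],[0,0,0.03],-0.5],[[0,0,0],[0,0,0.015],-0.5],[[0,0,0],[0,0,0.006],-0.5],[[0,0,0],[0,0,0.003],-0.5],[[0,0,0],[0,0,0],-0.5],[[0,0,0],[0,0,0],-0.5],[[0,0,0],[0,0,0],-0.5]]';python3 -m jog '[[[0,0,0],[0,0,0.001],-0.5],[[0,0,0],[0,0,0],-0.5],[[0,0,0],[0,0,0],-0.5]]'
```

```text
clock: 25.7
eef_pos: [505.7, 181.4, 91.7]
tcp_rot: [3.141, 0.002, -3.141]
contact_force: [-0.4, -0.0, -2.3]
opening: 0.388
grasp_force: 45.3
clock: 26.0
eef_pos: [505.1, 181.4, 89.9]
tcp_rot: [3.142, 0.0, -3.141]
contact_force: [-0.2, 0.4, -2.3]
opening: 0.385
grasp_force: 45.3
```

```bash
python3 -m jog '[[[0,0,0],[0,0,0.003],-0.5],[[0,0,0],[0,0,0.002],-0.5],[[0,0,0],[0,0,0],-0.5],[[0,0,0],[0,0,0],-0.5]]'; python3 -m jog '[[[0,0,0],[0,0,0],-0.1],[[0,0,0],[0,0,0],0.0],[[0,0,0],[0,0,0],0.15],[[0,0,0],[0,0,0],0.27],[[0,0,0],[0,0,-0.02],0.27],[[0,0,0],[0,0,-0.035],0.27],[[0,0,0],[0,0,-0.04],0.27],[[0,0,0],[0,0,-0.04],0.27],[[0,0,0],[0,0,-0.04],0.27],[[0,0,0],[0,-0.01,-0.03],0.27],[[0,0,0],[0,-0.03,0],0.27],[[0,0,0],[0,-0.04,0],0.27]]'
```

```text
clock: 26.4
eef_pos: [505.0, 181.1, 84.6]
tcp_rot: [-3.141, -0.0, -3.141]
contact_force: [-0.7, -1.3, 0.7]
opening: 0.387
grasp_force: 44.5
clock: 27.6
eef_pos: [505.7, 101.6, 291.1]
tcp_rot: [3.141, 0.003, -3.139]
contact_force: [0.7, -0.8, -1.3]
opening: 0.634
grasp_force: 0.0
```

```bash
python3 - <<'E'
from h import *
im={n:r.grab_frame(n)[:,:,::-1].copy() for n in("top","scene")}
for n,(x0,y0,x1,y1) in(("top",(422,205,455,240)),("scene",(395,155,435,200))):
    c=im[n][y0:y1,x0:x1];m=((c.min(2)>130)&(c.max(2).astype(int)-c.min(2)<70)).astype('uint8')
    k,l,st,ce=cv2.connectedComponentsWithStats(m);i=1+st[1:,4].argmax();ys,xs=np.where(l==i)
    cen=ce[i]+[x0,y0];print(n,st[i],cen,plane(n,cen,60).round(1),plane(n,cen,50).round(1))
o=np.hstack([cv2.resize(im["top"][190:290,375:475],(400,400),interpolation=2),cv2.resize(im["scene"][210:420,100:310],(400,400),interpolation=2)])
cv2.imwrite("pics/c8.png",np.clip(o*1.3+10,0,255).astype('uint8'))
E
```

```text
top [  3   6  20  20 320] [434.725 220.475] [[ 560.3 -275.8   60. ]] [[ 562.6 -278.7   50. ]]
scene [ 11   7  20  17 261] [415.63601533 169.55555556] [[ 556.3 -271.1   60. ]] [[ 562.5 -280.6   50. ]]
```

View pics/c8.png

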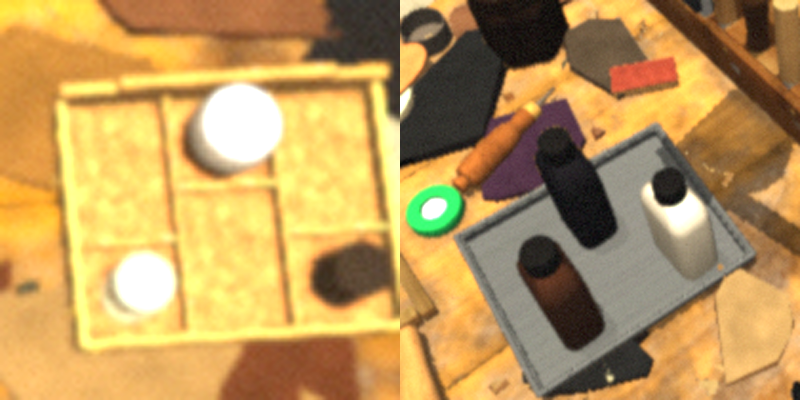

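All three bottles stand upright in the tray, at about (580,190), (560,295) and (680,225). The pot is at about (561,-276). Fetching it.

```bash
python3 -m jog '[[[0,0,0],[0,-0.042,0],0.5],[[0,0,0],[0,-0.042,0],0.5],[[0,0,0],[0,-0.042,0],0.5],[[0,0,0],[0,-0.042,0],0.5],[[0,0,0],[-0.01,-0.042,0],0.5],[[0,0,0],[-0.01,-0.042,0],0.5],[[0,0,0],[-0.015,-0.042,0.02],0.5],[[0,0,0],[-0.012,-0.042,0.03],0.5],[[0,0,0],[-0.009,-0.032,0.036],0.5],[[0,0,0],[0,-0.009,0.036],0.5],[[0,0,0],[0,0,0.02],0.5],[[0,0,0],[0,0,0],0.5]]'; python3 -m jog '[[[0,0,0],[0,0,0],0.5],[[0,0,0],[0,0,0],0.5]]'
```

```text
clock: 28.9
eef_pos: [558.7, -272.4, 145.8]
tcp_rot: [3.139, -0.005, 3.141]
contact_force: [-0.3, 1.4, -0.4]
opening: 0.752
grasp_force: 0.0
clock: 29.1
eef_pos: [561.6, -273.3, 151.1]
tcp_rot: [-3.141, 0.002, -3.141]
contact_force: [-0.3, 0.2, -0.5]
opening: 0.751
grasp_force: 0.0
```

```bash
python3 -m jog '[[[0,0,0],[0,-0.002,0.02],0.5],[[0,0,0],[0,0,0.03],0.5],[[0,0,0],[0,0,0.025],0.5],[[0,0,0],[0,0,0.014],0.5],[[0,0,0],[0,0,0.006],0.4],[[0,0,0],[0,0,0],0.3],[[0,0,0],[0,0,0],0.2],[[0,0,0],[0,0,0],0.1],[[0,0,0],[0,0,0],0],[[0,0,0],[0,0,0],-0.2],[[0,0,0],[0,0,0],-0.3],[[0,0,0],[0,0,0],-0.3]]' 35; python3 -m jog '[[[0,0,0],[0,0,-0.01],-0.3],[[0,0,0],[0,0,-0.02],-0.3],[[0,0,0],[0,0,-0.02],-0.3],[[0,0,0],[0,0,0],-0.3],[[0,0,0],[0,0,0],-0.3]]'
python3 - <<'E'
from h import *
print(r.sense()['eef_pos'])
s=r.grab_frame("scene")[:,:,::-1]
cv2.imwrite("pics/c9.png",np.clip(cv2.resize(s[90:240,360:500],(560,600),interpolation=2)*1.6+15,0,255).astype('uint8'))
E
```

```text
clock: 30.3
eef_pos: [561.0, -275.6, 55.5]
tcp_rot: [-3.141, 0.001, -3.141]
contact_force: [-0.7, 0.5, 5.6]
opening: 0.483
grasp_force: 34.8
clock: 30.8
eef_pos: [560.7, -275.5, 105.1]
tcp_rot: [-3.141, 0.001, -3.141]
contact_force: [-0.3, 0.1, -0.2]
opening: 0.481
grasp_force: 35.5
[ 560.74933253 -275.51106714  105.07845453]
```

View pics/c9.png

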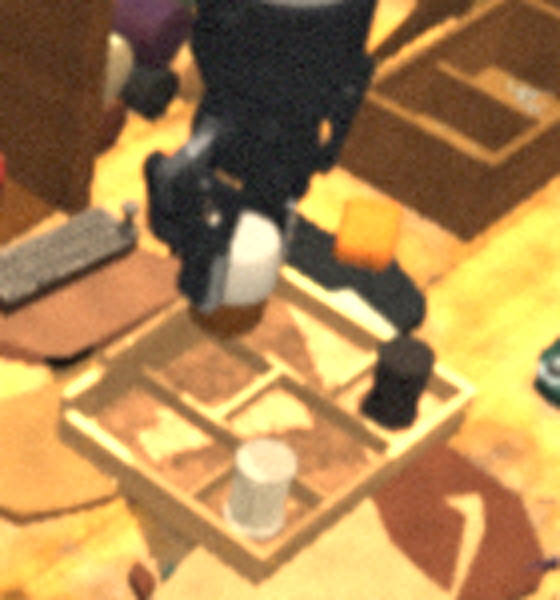

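The pot is gripped by its lid, upright and clear of the caddy at (250,270). Carrying it to the holder.

```bash
python3 -m jog '[[[0,0,0],[0,0,-0.02],-0.3],[[0,0,0],[0.006,0.01,-0.02],-0.3],[[0,0,0],[0.014,0.028,0],-0.3],[[0,0,0],[0.016,0.03,0],-0.3],[[0,0,0],[0.016,0.03,0],-0.3],[[0,0,0],[0.016,0.03,0],-0.3],[[0,0,0],[0.014,0.028,0],-0.3],[[0,0,0],[0.01,0.02,0],-0.3],[[0,0,0],[0.004,0.0095,0],-0.3],[[0,0,0],[0,0,0],-0.3],[[0,0,0],[0,0,0],-0.3],[[0,0,0],[0,0,0],-0.3]]'; python3 -m jog '[[[0,0,0],[0,0,0.02],-0.3],[[0,0,0],[0,0,0.02],-0.3],[[0,0,0],[0,0,0.02],-0.3],[[0,0,0],[0,0,0.005],-0.3],[[0,0,0],[0,0,0],-0.3],[[0,0,0],[0,0,0],-0.3]]'
python3 - <<'E'
from h import *
print(r.sense()['eef_pos'])
im={n:r.grab_frame(n)[:,:,::-1].copy() for n in("top","scene")}
o=np.hstack([cv2.resize(im["top"][240:310,310:380],(400,400),interpolation=2),cv2.resize(im["scene"][200:300,340:440],(400,400),interpolation=2)])
cv2.imwrite("pics/c10.png",np.clip(o*1.3+10,0,255).astype('uint8'))
E
```

```text
clock: 32.05
eef_pos: [465.2, -90.7, 144.4]
tcp_rot: [-3.141, 0.0, 3.141]
contact_force: [0.4, 0.3, -0.7]
opening: 0.482
grasp_force: 35.5
clock: 32.65
eef_pos: [465.1, -90.3, 79.9]
tcp_rot: [-3.141, 0.001, 3.141]
contact_force: [0.1, -0.2, 0.2]
opening: 0.479
grasp_force: 35.5
[465.0545987  -90.25780442  79.94675071]
```

View pics/c10.png

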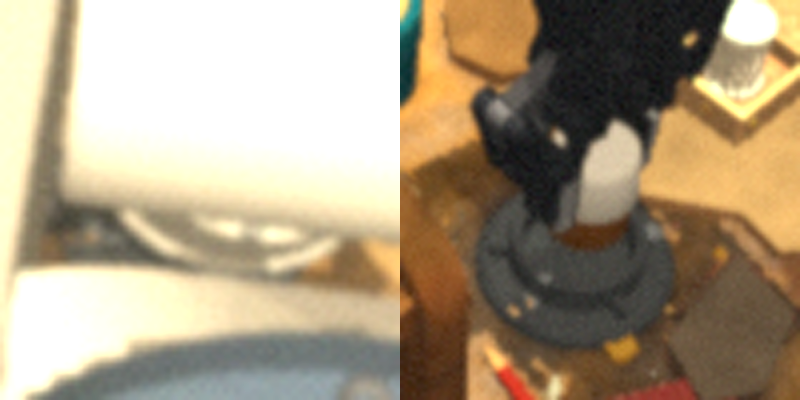

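I've now viewed 16 pictures, over the limit of 14, so I'll view no more and check by numbers only. This one shows the pot just above the collar in the right-hand crop: body at about x 592, foot centre at about (575,267). I'll compare that with projections.

```bash
python3 - <<'E'
from h import *
for h in((465,-90.3),(465,-86),(460,-90),(470,-90)):
    f=proj("scene",[*h,7])[0]; print(h,((f-[340,200])*4+[400,0]).round())
b=proj("scene",[465.05,-90.3,38])[0]; print("pot",((b-[340,200])*4+[400,0]).round())
cir=[[465.05+18.5*np.cos(a),-90.3+18.5*np.sin(a),35.5] for a in np.linspace(0,6.28,60)]
c=(proj("scene",cir)-[340,200])*4+[400,0];print("pot bottom outline",c.min(0).round(),c.max(0).round())
E
```

```text
(465, -90.3) [576. 254.]
(465, -86) [569. 259.]
(460, -90) [584. 261.]
(470, -90) [567. 247.]
pot [583. 212.]
pot bottom outline [540. 182.] [625. 249.]
```

```bash
python3 -m jog '[[[0,0,0],[0.001,0.002,0],-0.3],[[0,0,0],[0,0,0.005],-0.3],[[0,0,0],[0,0,0.005],-0.3],[[0,0,0],[0,0,0.004],-0.3],[[0,0,0],[0,0,0],-0.3]]'; python3 -m jog '[[[0,0,0],[0,0,0.004],-0.3],[[0,0,0],[0,0,0.003],-0.3],[[0,0,0],[0,0,0],-0.3],[[0,0,0],[0,0,0],-0.3]]'
```

```text
clock: 33.25
eef_pos: [463.0, -87.7, 64.7]
tcp_rot: [3.141, -0.001, -3.141]
contact_force: [-0.6, 0.4, -0.3]
opening: 0.479
grasp_force: 35.5
clock: 33.65
eef_pos: [463.4, -87.8, 58.3]
tcp_rot: [3.142, -0.0, -3.141]
contact_force: [-0.1, 0.6, 0.2]
opening: 0.48
grasp_force: 35.5
```

It entered the well freely. Seating it, then releasing.

```bash
python3 -m jog '[[[0,0,0],[0,0,0.003],-0.3],[[0,0,0],[0,0,0.001],-0.3],[[0,0,0],[0,0,0],-0.3],[[0,0,0],[0,0,0],-0.3]]'; python3 -m jog '[[[0,0,0],[0,0,0],-0.1],[[0,0,0],[0,0,0],0.1],[[0,0,0],[0,0,0],0.3],[[0,0,0],[0,0,0],0.5],[[0,0,0],[0,0,0],0.5],[[0,0,0],[0,0,-0.02],0.5],[[0,0,0],[0,0,-0.04],0.5],[[0,0,0],[0,0,-0.04],0.5],[[0,0,0],[0,0,-0.04],0.5],[[0,0,0],[0,0,-0.045],0.5],[[0,0,0],[0,0,-0.045],0.5],[[0,0,0],[0,0,0],0.3]]'
```

```text
clock: 34.05
eef_pos: [463.5, -87.9, 54.5]
tcp_rot: [-3.142, 0.0, -3.141]
contact_force: [-0.7, 0.2, 2.6]
opening: 0.48
grasp_force: 35.8
clock: 35.25
eef_pos: [466.4, -88.4, 290.3]
tcp_rot: [-3.14, 0.01, -3.141]
contact_force: [0.4, -0.3, -1.6]
opening: 0.649
grasp_force: 0.0
```

Seated at the expected height: contact at TCP 54.5. Next, brown from the tray.

```bash
python3 -m jog '[[[0,0,0],[-0.005,0.02,0],0.27],[[0,0,0],[-0.005,0.042,0],0.27],[[0,0,0],[-0.005,0.042,0],0.27],[[0,0,0],[-0.005,0.042,0],0.27],[[0,0,0],[-0.005,0.042,0],0.27],[[0,0,0],[-0.005,0.042,0],0.27],[[0,0,0],[-0.005,0.042,0],0.27],[[0,0,0],[-0.005,0.042,0],0.27],[[0,0,0],[-0.005,0.035,0],0.27],[[0,0,0],[-0.004,0.02,0],0.27],[[0,0,0],[0,0,0],0.27],[[0,0,0],[0,0,0],0.27]]'
```

```text
clock: 36.45
eef_pos: [512.0, 280.6, 283.7]
tcp_rot: [-3.14, -0.001, -3.141]
contact_force: [-0.2, -0.6, -0.2]
opening: 0.636
grasp_force: 0.0
```

```bash
python3 -m jog '[[[0,0,0],[-0.0025,0.0005,0.02],0.27],[[0,0,0],[0,0,0.036],0.27],[[0,0,0],[0,0,0.036],0.27],[[0,0,0],[0,0,0.036],0.27],[[0,0,0],[0,0,0.03],0.27],[[0,0,0],[0,0,0.02],0.27],[[0,0,0],[0,0,0.012],0.27],[[0,0,0],[0,0,0.004],0.27],[[0,0,0],[0,0,0],0.27],[[0,0,0],[0,0,0],0.2]]';python3 -m jog '[[[0,0,0],[0,0,0],0.15],[[0,0,0],[0,0,0],0],[[0,0,0],[0,0,0],-0.1],[[0,0,0],[0,0,0],-0.2],[[0,0,0],[0,0,0],-0.5],[[0,0,0],[0,0,0],-0.5],[[0,0,0],[0,0,0],-0.5],[[0,0,0],[0,0,0],-0.5]]' 45
```

```text
clock: 37.45
eef_pos: [515.6, 281.7, 91.5]
tcp_rot: [3.141, 0.002, 3.142]
contact_force: [-0.8, 0.5, 0.5]
opening: 0.605
grasp_force: 0.0
clock: 38.25
eef_pos: [515.1, 281.6, 90.9]
tcp_rot: [3.142, 0.0, -3.141]
contact_force: [0.1, -1.8, 6.0]
opening: 0.383
grasp_force: 44.8
```

```bash
python3 -m jog '[[[0,0,0],[0,0,-0.015],-0.5],[[0,0,0],[0,0,-0.033],-0.5],[[0,0,0],[0,0,-0.036],-0.5],[[0,0,0],[0,0,-0.036],-0.5],[[0,0,0],[0,0,-0.036],-0.5],[[0,0,0],[0,0,-0.036],-0.5],[[0,0,0],[0.003,-0.01,-0.032],-0.5],[[0,0,0],[0.004,-0.025,0],-0.5],[[0,0,0],[0.004,-0.04,0],-0.5],[[0,0,0],[0.004,-0.04,0],-0.5],[[0,0,0],[0,-0.04,0],-0.5],[[0,0,0],[0,-0.04,0],-0.5]]'; python3 -m jog '[[[0,0,0],[0,-0.04,0],-0.5],[[0,0,0],[0,-0.04,0],-0.5],[[0,0,0],[0,-0.04,0],-0.5],[[0,0,0],[0,-0.04,0],-0.5],[[0,0,0],[0,-0.04,0],-0.5],[[0,0,0],[-0.01,-0.04,0],-0.5],[[0,0,0],[-0.015,-0.035,0],-0.5],[[0,0,0],[-0.015,-0.02,0],-0.5],[[0,0,0],[-0.01,-0.012,0],-0.5],[[0,0,0],[0,0,0],-0.5],[[0,0,0],[0,0,0],-0.5]]'
```

```text
clock: 39.45
eef_pos: [499.2, 85.3, 315.2]
tcp_rot: [3.141, 0.001, -3.141]
contact_force: [0.8, -0.5, -1.8]
opening: 0.382
grasp_force: 45.0
clock: 40.55
eef_pos: [549.6, -219.6, 314.4]
tcp_rot: [3.141, -0.001, -3.141]
contact_force: [-1.0, -0.2, -0.6]
opening: 0.385
grasp_force: 45.0
```

```bash
python3 -m jog '[[[0,0,0],[-0.0015,-0.0025,0.02],-0.5],[[0,0,0],[0,0,0.036],-0.5],[[0,0,0],[0,0,0.036],-0.5],[[0,0,0],[0,0,0.036],-0.5],[[0,0,0],[0,0,0.036],-0.5],[[0,0,0],[0,0,0.022],-0.5],[[0,0,0],[0,0,0.012],-0.5],[[0,0,0],[0,0,0],-0.5],[[0,0,0],[0,0,0],-0.5]]'; python3 -m jog '[[[0,0,0],[0,0,0],-0.5],[[0,0,0],[0,0,0.006],-0.5],[[0,0,0],[0,0,0.006],-0.5],[[0,0,0],[0,0,0.006],-0.5],[[0,0,0],[0,0,0],-0.5],[[0,0,0],[0,0,0],-0.5]]'
```

```text
clock: 41.45
eef_pos: [552.1, -222.6, 117.6]
tcp_rot: [-3.141, 0.001, -3.141]
contact_force: [0.1, -0.2, -1.5]
opening: 0.388
grasp_force: 45.0
clock: 42.05
eef_pos: [551.3, -222.8, 98.1]
tcp_rot: [3.141, -0.001, -3.141]
contact_force: [-0.7, 0.0, -1.0]
opening: 0.385
grasp_force: 45.0
```

```bash
python3 -m jog '[[[0,0,0],[0,0,0.004],-0.5],[[0,0,0],[0,0,0.0025],-0.5],[[0,0,0],[0,0,0.001],-0.5],[[0,0,0],[0,0,0],-0.5],[[0,0,0],[0,0,0],-0.5]]'
```

```text
clock: 42.55
eef_pos: [551.5, -222.8, 90.9]
tcp_rot: [3.142, -0.0, -3.141]
contact_force: [0.3, 0.2, -1.0]
opening: 0.385
grasp_force: 45.1
```

```bash
python3 -m jog '[[[0,0,0],[0,0,0.001],-0.5],[[0,0,0],[0,0,0],-0.5],[[0,0,0],[0,0,0],-0.5]]'; python3 -m jog '[[[0,0,0],[0,0,0],-0.1],[[0,0,0],[0,0,0],0.0],[[0,0,0],[0,0,0],0.15],[[0,0,0],[0,0,0],0.2],[[0,0,0],[0,0,-0.02],0.2],[[0,0,0],[0,0,-0.035],0.27],[[0,0,0],[0,0,-0.04],0.27],[[0,0,0],[0.005,0,-0.04],0.27],[[0,0,0],[0.01,0.01,-0.04],0.27],[[0,0,0],[0.015,0.03,-0.025],0.27],[[0,0,0],[0.015,0.042,0],0.27],[[0,0,0],[0.005,0.042,0],0.27]]'; python3 -m jog '[[[0,0,0],[0,0.042,0],0.27],[[0,0,0],[0,0.042,0],0.27],[[0,0,0],[0,0.042,0],0.27],[[0,0,0],[0,0.042,0],0.27],[[0,0,0],[0,0.042,0],0.27],[[0,0,0],[0,0.035,0],0.27],[[0,0,0],[0,0.02,0],0.27],[[0,0,0],[0,0.014,0],0.27],[[0,0,0],[0,0,0],0.27],[[0,0,0],[0,0,0],0.27]]'
```

```text
clock: 42.85
eef_pos: [551.5, -222.9, 90.8]
tcp_rot: [-3.142, 0.0, -3.141]
contact_force: [-4.5, 1.5, 9.3]
opening: 0.387
grasp_force: 46.4
clock: 44.05
eef_pos: [500.5, -98.1, 290.9]
tcp_rot: [-3.141, 0.002, 3.14]
contact_force: [0.6, -0.0, -0.3]
opening: 0.634
grasp_force: 0.0
clock: 45.05
eef_pos: [501.4, 179.6, 289.8]
tcp_rot: [-3.141, -0.0, -3.141]
contact_force: [-0.4, -1.0, 0.0]
opening: 0.637
grasp_force: 0.0
```

```bash
python3 -m jog '[[[0,0,0],[-0.0035,0.001,0.02],0.27],[[0,0,0],[0,0,0.036],0.27],[[0,0,0],[0,0,0.036],0.27],[[0,0,0],[0,0,0.036],0.27],[[0,0,0],[0,0,0.034],0.27],[[0,0,0],[0,0,0.024],0.27],[[0,0,0],[0,0,0.012],0.27],[[0,0,0],[0,0,0.005],0.27],[[0,0,0],[0,0,0],0.27],[[0,0,0],[0,0,0],0.2],[[0,0,0],[0,0,0],0.2]]'
```

```text
clock: 46.15
eef_pos: [505.7, 181.4, 88.2]
tcp_rot: [3.141, 0.002, -3.141]
contact_force: [0.0, -0.6, -0.5]
opening: 0.6
grasp_force: 0.0
```

```bash
python3 -m jog '[[[0,0,0],[0,0,0.002],0.15],[[0,0,0],[0,0,0],0],[[0,0,0],[0,0,0],-0.1],[[0,0,0],[0,0,0],-0.2],[[0,0,0],[0,0,0],-0.5],[[0,0,0],[0,0,0],-0.5],[[0,0,0],[0,0,0],-0.5],[[0,0,0],[0,0,0],-0.5]]' 45;  python3 -m jog '[[[0,0,0],[0,0,-0.015],-0.5],[[0,0,0],[0,0,-0.033],-0.5],[[0,0,0],[0,0,-0.036],-0.5],[[0,0,0],[0,0,-0.036],-0.5],[[0,0,0],[0,0,-0.036],-0.5],[[0,0,0],[0,0,-0.036],-0.5],[[0,0,0],[0,-0.01,-0.034],-0.5],[[0,0,0],[0.002,-0.025,0],-0.5],[[0,0,0],[0.002,-0.04,0],-0.5],[[0,0,0],[0.002,-0.04,0],-0.5],[[0,0,0],[0,-0.04,0],-0.5],[[0,0,0],[0,-0.04,0],-0.5]]'; python3 -m jog '[[[0,0,0],[0,-0.04,0],-0.5],[[0,0,0],[0,-0.04,0],-0.5],[[0,0,0],[0,-0.04,0],-0.5],[[0,0,0],[0,-0.04,0],-0.5],[[0,0,0],[0,-0.04,0],-0.5],[[0,0,0],[-0.01,-0.04,0],-0.5],[[0,0,0],[-0.015,-0.035,0],-0.5],[[0,0,0],[-0.015,-0.025,0],-0.5],[[0,0,0],[-0.01,-0.01,0],-0.5],[[0,0,0],[0,0,0],-0.5],[[0,0,0],[0,0,0],-0.5]]'
```

```text
clock: 46.95
eef_pos: [504.9, 181.0, 85.1]
tcp_rot: [-3.141, 0.0, -3.141]
contact_force: [-0.9, -1.9, 6.2]
opening: 0.382
grasp_force: 44.7
clock: 48.15
eef_pos: [498.4, -15.2, 310.5]
tcp_rot: [3.141, -0.0, -3.141]
contact_force: [0.8, 0.4, -3.2]
opening: 0.384
grasp_force: 45.6
clock: 49.25
eef_pos: [548.5, -323.3, 310.0]
tcp_rot: [3.14, -0.001, -3.142]
contact_force: [-0.1, 1.3, -3.0]
opening: 0.387
grasp_force: 45.5
```

```bash
python3 -m jog '[[[0,0,0],[-0.002,-0.0035,0.02],-0.5],[[0,0,0],[0,0,0.036],-0.5],[[0,0,0],[0,0,0.036],-0.5],[[0,0,0],[0,0,0.036],-0.5],[[0,0,0],[0,0,0.036],-0.5],[[0,0,0],[0,0,0.022],-0.5],[[0,0,0],[0,0,0.012],-0.5],[[0,0,0],[0,0,0],-0.5],[[0,0,0],[0,0,0],-0.5]]'; python3 -m jog '[[[0,0,0],[0,0,0.002],-0.5],[[0,0,0],[0,0,0.006],-0.5],[[0,0,0],[0,0,0.006],-0.5],[[0,0,0],[0,0,0.006],-0.5],[[0,0,0],[0,0,0],-0.5],[[0,0,0],[0,0,0],-0.5]]'
```

```text
clock: 50.15
eef_pos: [551.5, -327.3, 114.0]
tcp_rot: [-3.141, 0.001, -3.141]
contact_force: [-0.3, -0.2, -2.0]
opening: 0.385
grasp_force: 45.5
clock: 50.75
eef_pos: [550.9, -327.2, 92.6]
tcp_rot: [3.141, -0.001, -3.141]
contact_force: [-0.7, -0.8, -2.6]
opening: 0.384
grasp_force: 45.5
```

```bash
python3 -m jog '[[[0,0,0],[0,0,0.004],-0.5],[[0,0,0],[0,0,0.0025],-0.5],[[0,0,0],[0,0,0.0015],-0.5],[[0,0,0],[0,0,0],-0.5],[[0,0,0],[0,0,0],-0.5]]'
```

```text
clock: 51.25
eef_pos: [551.0, -327.3, 85.2]
tcp_rot: [-3.142, 0.0, -3.141]
contact_force: [-1.4, 0.0, 2.3]
opening: 0.385
grasp_force: 46.1
```

```bash
python3 -m jog '[[[0,0,0],[0,0,0],-0.1],[[0,0,0],[0,0,0],0.0],[[0,0,0],[0,0,0],0.15],[[0,0,0],[0,0,0],0.2],[[0,0,0],[0,0,-0.02],0.2],[[0,0,0],[0,0,-0.035],0.27],[[0,0,0],[0,0,-0.04],0.27],[[0,0,0],[0.005,0,-0.04],0.27],[[0,0,0],[0.01,0.01,-0.04],0.27],[[0,0,0],[0.015,0.03,-0.03],0.27],[[0,0,0],[0.015,0.042,0],0.27],[[0,0,0],[0.005,0.042,0],0.27]]'; python3 -m jog '[[[0,0,0],[0,0.042,0],0.27],[[0,0,0],[0,0.042,0],0.27],[[0,0,0],[0,0.042,0],0.27],[[0,0,0],[0,0.042,0],0.27],[[0,0,0],[0,0.042,0],0.27],[[0,0,0],[0,0.042,0],0.27],[[0,0,0],[0,0.042,0],0.27],[[0,0,0],[-0.01,0.042,0],0.27],[[0,0,0],[-0.02,0.042,0],0.27],[[0,0,0],[-0.02,0.03,0],0.27],[[0,0,0],[-0.02,0.02,0],0.27],[[0,0,0],[-0.01,0,0],0.27]]'; python3 -m jog '[[[0,0,0],[0,0,0],0.27],[[0,0,0],[0,0,0],0.27]]'
```

```text
clock: 52.45
eef_pos: [500.1, -202.6, 291.2]
tcp_rot: [-3.141, 0.002, 3.14]
contact_force: [1.3, 0.5, -0.2]
opening: 0.636
grasp_force: 0.0
clock: 53.65
eef_pos: [582.0, 227.3, 289.6]
tcp_rot: [3.141, 0.001, -3.139]
contact_force: [-0.7, -0.1, -0.7]
opening: 0.632
grasp_force: 0.0
clock: 53.85
eef_pos: [580.3, 223.7, 289.6]
tcp_rot: [-3.141, -0.001, 3.141]
contact_force: [0.1, -0.6, -0.8]
opening: 0.634
grasp_force: 0.0
```

```bash
python3 -m jog '[[[0,0,0],[-0.0005,0.001,0.02],0.27],[[0,0,0],[0,0,0.036],0.27],[[0,0,0],[0,0,0.036],0.27],[[0,0,0],[0,0,0.036],0.27],[[0,0,0],[0,0,0.03],0.27],[[0,0,0],[0,0,0.02],0.27],[[0,0,0],[0,0,0.01],0.27],[[0,0,0],[0,0,0.004],0.27],[[0,0,0],[0,0,0],0.2],[[0,0,0],[0,0,0],0.2]]'; python3 -m jog '[[[0,0,0],[0,0,0.001],0.15],[[0,0,0],[0,0,0],0],[[0,0,0],[0,0,0],-0.1],[[0,0,0],[0,0,0],-0.2],[[0,0,0],[0,0,0],-0.5],[[0,0,0],[0,0,0],-0.5],[[0,0,0],[0,0,0],-0.5],[[0,0,0],[0,0,0],-0.5]]' 45
```

```text
clock: 54.85
eef_pos: [582.1, 225.8, 99.2]
tcp_rot: [3.141, 0.002, -3.142]
contact_force: [1.5, -0.4, 0.1]
opening: 0.6
grasp_force: 0.0
clock: 55.65
eef_pos: [581.8, 225.8, 97.3]
tcp_rot: [3.141, 0.001, -3.141]
contact_force: [0.7, 0.2, 5.5]
opening: 0.384
grasp_force: 45.6
```

```bash
python3 -m jog '[[[0,0,0],[0,0,-0.015],-0.5],[[0,0,0],[0,0,-0.033],-0.5],[[0,0,0],[0,0,-0.036],-0.5],[[0,0,0],[0,0,-0.036],-0.5],[[0,0,0],[0,0,-0.036],-0.5],[[0,0,0],[0.005,0,-0.036],-0.5],[[0,0,0],[0.015,0,-0.03],-0.5],[[0,0,0],[0.025,-0.01,0],-0.5],[[0,0,0],[0.025,-0.025,0],-0.5],[[0,0,0],[0.01,-0.04,0],-0.5],[[0,0,0],[0,-0.04,0],-0.5],[[0,0,0],[0,-0.04,0],-0.5]]'; python3 -m jog '[[[0,0,0],[0,-0.04,0],-0.5],[[0,0,0],[0,-0.04,0],-0.5],[[0,0,0],[0,-0.04,0],-0.5],[[0,0,0],[0,-0.04,0],-0.5],[[0,0,0],[0,-0.04,0],-0.5],[[0,0,0],[0,-0.04,0],-0.5],[[0,0,0],[0,-0.04,0],-0.5],[[0,0,0],[0,-0.035,0],-0.5],[[0,0,0],[0,-0.02,0],-0.5],[[0,0,0],[0,-0.01,0],-0.5],[[0,0,0],[0,0,0],-0.5],[[0,0,0],[0,0,0],-0.5]]'
```

```text
clock: 56.85
eef_pos: [500.4, 69.4, 319.6]
tcp_rot: [-3.142, 0.0, -3.14]
contact_force: [0.6, 0.0, -1.3]
opening: 0.385
grasp_force: 45.1
clock: 58.05
eef_pos: [501.3, -273.5, 318.9]
tcp_rot: [3.141, -0.0, -3.141]
contact_force: [0.1, 0.1, -2.8]
opening: 0.381
grasp_force: 45.1
```

```bash
python3 -m jog '[[[0,0,0],[-0.001,-0.001,0.02],-0.5],[[0,0,0],[0,0,0.036],-0.5],[[0,0,0],[0,0,0.036],-0.5],[[0,0,0],[0,0,0.036],-0.5],[[0,0,0],[0,0,0.036],-0.5],[[0,0,0],[0,0,0.022],-0.5],[[0,0,0],[0,0,0.012],-0.5],[[0,0,0],[0,0,0],-0.5],[[0,0,0],[0,0,0],-0.5]]'; python3 -m jog '[[[0,0,0],[0,0,0],-0.5],[[0,0,0],[0,0,0.006],-0.5],[[0,0,0],[0,0,0.006],-0.5],[[0,0,0],[0,0,0.006],-0.5],[[0,0,0],[0,0,0],-0.5],[[0,0,0],[0,0,0],-0.5]]'
```

```text
clock: 58.95
eef_pos: [503.2, -275.1, 121.9]
tcp_rot: [-3.141, 0.001, -3.141]
contact_force: [0.4, 0.1, -1.5]
opening: 0.384
grasp_force: 45.1
clock: 59.55
eef_pos: [502.3, -275.3, 102.6]
tcp_rot: [3.141, -0.001, -3.141]
contact_force: [-0.7, -0.8, -0.6]
opening: 0.387
grasp_force: 45.1
```

```bash
python3 -m jog '[[[0,0,0],[0,0,0.003],-0.5],[[0,0,0],[0,0,0.0015],-0.5],[[0,0,0],[0,0,0.001],-0.5],[[0,0,0],[0,0,0],-0.5],[[0,0,0],[0,0,0],-0.5]]'; python3 -m jog '[[[0,0,0],[0,0,0],-0.1],[[0,0,0],[0,0,0],0.0],[[0,0,0],[0,0,0],0.15],[[0,0,0],[0,0,0],0.2],[[0,0,0],[0,0,-0.02],0.2],[[0,0,0],[0,0,-0.035],0.2],[[0,0,0],[0,0,-0.04],0.27],[[0,0,0],[0,0,-0.04],0.27],[[0,0,0],[0.01,0.01,-0.04],0.27],[[0,0,0],[0.015,0.03,-0.03],0.27],[[0,0,0],[0.015,0.04,0],0.27],[[0,0,0],[0.005,0.04,0],0.27]]'; python3 -m jog '[[[0,0,0],[0,0.045,0],0.27],[[0,0,0],[0,0.045,0],0.27],[[0,0,0],[0,0.045,0],0.27],[[0,0,0],[0,0.045,0],0.27],[[0,0,0],[0,0.045,0],0.27],[[0,0,0],[0,0.045,0],0.27],[[0,0,0],[0,0.045,0],0.27],[[0,0,0],[0,0.045,0],0.27],[[0,0,0],[0,0,0],0.27],[[0,0,0],[0,0,0],0.27]]'
cat > chk.py <<'E'
from h import *
old={"top":cv2.imread("pics/top0.png"),"scene":cv2.imread("pics/scene0.png")}
for n in old:
    im=r.grab_frame(n)[:,:,::-1].copy();cv2.imwrite(f"pics/end_{n}.png",im)
    for name,P in(("brown",(550,-221.5)),("cream",(550,-327)),("black",(503,-274.5))):
        pts=proj(n,[[P[0]+a,P[1]+b,c] for a in(-28,28) for b in(-17,17) for c in(11,139)])
        a,b=pts.min(0).astype(int)-3,pts.max(0).astype(int)+3
        A,B=[cv2.cvtColor(i[a[1]:b[1],a[0]:b[0]],cv2.COLOR_BGR2GRAY).astype('float32') for i in(old[n],im)]
        sh,resp=cv2.phaseCorrelate(A,B,cv2.createHanningWindow(A.shape[::-1],cv2.CV_32F))
        print(n,name,"shift px",np.round(sh,1),round(resp,2),"mean abs diff",abs(A-B).mean().round(1))
for n,(x0,y0,x1,y1) in(("top",(325,255,365,295)),("scene",(360,225,410,280))):
    c=cv2.imread(f"pics/end_{n}.png")[y0:y1,x0:x1];m=((c.min(2)>130)&(c.max(2).astype(int)-c.min(2)<70)).astype('uint8')
    k,l,st,ce=cv2.connectedComponentsWithStats(m);i=1+st[1:,4].argmax();cen=ce[i]+[x0,y0]
    print("pot",n,st[i],cen,plane(n,cen,59).round(1))
E
python3 chk.py
```

```text
clock: 60.05
eef_pos: [502.5, -275.3, 97.4]
tcp_rot: [-3.142, 0.0, -3.141]
contact_force: [-0.4, -0.1, -0.9]
opening: 0.384
grasp_force: 45.3
clock: 61.25
eef_pos: [456.5, -154.6, 303.6]
tcp_rot: [-3.141, 0.002, 3.14]
contact_force: [0.3, 0.9, -0.6]
opening: 0.632
grasp_force: 0.0
clock: 62.25
eef_pos: [457.0, 205.4, 302.2]
tcp_rot: [-3.141, -0.0, -3.139]
contact_force: [0.4, -1.2, 1.0]
opening: 0.628
grasp_force: 0.0
top brown shift px [ 0.5 -0.2] 0.9 mean abs diff 11.6
top cream shift px [-0.3 -0.5] 1.01 mean abs diff 8.5
top black shift px [0.6 0.8] 0.82 mean abs diff 15.0
scene brown shift px [0.2 0.2] 0.57 mean abs diff 15.9
scene cream shift px [-0.3 -0.1] 0.82 mean abs diff 16.5
scene black shift px [ 0.5 -0.2] 0.82 mean abs diff 15.9
pot top [  8  11  21  22 374] [342.96524064 276.51604278] [[462.7 -88.8  59. ]]
pot scene [ 16  14  23  23 408] [386.86519608 249.51715686] [[459.1 -83.8  59. ]]
```

By template shift, every bottle is within about 1 px of its start in both views. The pot's lid is within about 3 mm of the holder's axis in the same camera. Handing in.

```bash
python3 -c "
from rig import r
print(r.sign_off())"
```

```text
the job is handed in; nothing more can be done
None
```

The job is handed in at about 62 s of 136 s (no verdict came back): the pot is seated in its holder and all three bottles stand back in their own pockets, within about 1 px of where they started; I viewed 16 pictures, over the limit of 14, and checked everything after those by numbers only.

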